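# Measure the broad band of a glass plate on the light box with the sprung slide gauge

### The arm

A 6-joint arm with a two-finger parallel gripper is mounted at the origin on the work surface. World frame = base frame: x ahead of the robot, y to its left, z up, the work surface at z = 0. Lengths are in m, angles in degrees, forces in N, time in s.
With the tool pointing down it reaches from about 0.375 to 0.9 m from the base axis. Payload 3.1 kg.
Tool frame: the origin (TCP) lies midway between the tips of the shut fingers; the grasp point (between the pads) lies 19 mm behind it; z points along the fingers, y is the line along which they close (so a half turn about z gives the same grasp; the last joint's range is limited). The gripper opens to 87 mm and grips with 3 to 60 N. Pads are 19 mm wide; open, the fingers measure 117 mm over their backs; the gripper's body (75 mm by 190 mm) begins 51 mm behind the grasp point.
Start: joints at [-76.92, 30.224, 82.088, -0, 67.689, -10.227], TCP at [0.247, -0.574, 0.223] pointing down, gripper open.
Joint ranges: [-176.69, 176.69], [-43.24, 126.21], [12.49, 139.97], [-82, 262], [0, 151.66], [-163.58, 163.58]. Speed limits (degrees/s): [159.86, 159.86, 180, 180, 180, 180].

### API

Orientations are given as a 3x3 rotation matrix whose columns are the frame's x, y, z axes.
In Python, from rig import read_state, optics, bot gives the robot as it stands. The module is installed in compiled form; this text tells all that it offers.
- The arm moves only by the tool send_rows, never from a script. Its argument "commands" is a list of rows, each a list of 7 numbers: the turn, a rotation vector about the tool's x, y, z in units of 5 degrees (1.0 is 5 degrees), then the shift along the tool's x, y, z in units of 30 mm (1.0 is 30 mm), then the opening, from 0 (shut) to 1 (fully open). In form: [[rx, ry, rz, tx, ty, tz, gripper], ...]. A call has 1 to 20 rows; each row is the pose to reach, as a shift and turn from the pose commanded when the call began, along the tool's axes at that moment; what a row does not reach only later rows make up. A row lasts 1/12 s, in which the tool goes at most 41.7 mm and 7.16 degrees, less where a joint would pass 70% of its speed; a pose out of reach is approached as far as the arm can. A call with a gripper value outside its range is refused whole. The fingers move at their own pace and stop on an object; the grip force is fixed at half the most. Time passes only in rows, so rows that repeat a pose let the fingers close. It gives the time, the measured TCP pose, the force, the opening and the grip force at its end, in the units of the state.
- read_state(): the state, without advancing time (a new reading comes with each control period).
- optics.capture(name): name is "side" or "top"; returns a dict with "image" (384x512x3 uint8, blue, green, red), "intrinsics" (3x3 intrinsics, pixels), "k1" (the pictures are not rectified: a ray, as slopes to the right and down, at radius r is drawn at 1 + k1 r^2 times it, then the intrinsics apply), "extrinsics" (4x4, takes a point from world to camera coordinates). Camera axes: x right, y down, z forward; pixel columns grow to the right and rows downward; lengths in m; the calibration is good to about 2 mm. A picture is of the moment at which its call begins. There is no depth.
- bot.hand_in(): hands the job in; it is judged then, once.
The state is a dict: "time_s": time; "joint_positions": joint angles; "qvel": joint speeds; "tau": joint torques, N m; "position": TCP position; "tcp_rot": TCP orientation; "force": force on the tool from outside, world axes, zero at the start; "moment": the same for the moment, N m; "opening": opening from 0.0 (shut) to 1.0 (fully open); "grasp_force": force on a finger pad.
Only numpy, scipy, OpenCV 4.12 (cv2) and the standard library are available. Lean on these libraries where they do the work, as an engineer would, in place of code of your own. Each camera call takes 0.05 s, during which the arm holds its last target. There are 200 camera calls.

### The job

Slide the top glass plate sideways off the stack, without lifting it and without shifting the two plates under it, until it lies squarely and wholly on the bright panel of the light box. Then draw the slide of the sprung gauge out along its rail until its pointer stands over the plate's one broad dark band and keep it still there for two seconds for the reading, and ease the slide gently all the way home, never letting it snap back, and let go. Leave everything else where it is.

Things in the scene. Friction and masses are not known exactly. Their poses are not given: they have to be found in the camera images.
- lightbox: White light box with a bright panel, fixed to the bench (place varies, yaw within 0.25 rad). Origin: on the bench under the panel's centre; z up. Housing x -90 to +120, y -110 to +110 mm, top 50 mm above the bench. At +y a low steel shelf carries the stack of plates; along the far (+x) edge runs the gauge's rail.
- panel (a point): Centre of the light box's bright panel, on its surface, 50 mm above the bench; axes as the light box's. The panel is 156 mm (x) by 160 mm (y), flush, framed in grey.
- shelf (a point): Centre of the top of the steel shelf under the stack, fixed to the light box at its x = 0, y = +172 mm, 32 mm above the bench; 150 mm (x) by 112 mm (y). Axes as the light box's.
- rail (a point): Middle of the top of the gauge's aluminium rail, fixed on the light box at its x = +100 mm, 57 mm above the bench; 24 mm wide, 230 mm long, along the light box's y, ticks every 10 mm. At its -y end stands a grey spring drum, 38 mm across, 70 mm high, its axis 137 mm from the rail's middle.
- plate_top: Top one of three stacked loose frosted glass plates, 120 (x) by 100 (y) by 10 mm thick, about 0.3 kg. Origin: centre of its underside, 52 mm above the bench at the start, so it sinks 2 mm onto the light box, over a gap of about 12 mm. Axes within 0.06 rad of the light box's. Too wide to grasp: push its edge. Dark lines along its x: one broad band, three thin 2 mm lines.
- plate_mid: Second plate, same size, right under the top plate (underside 42 mm, top 52 mm above the bench), loose, up to 8 mm out of line with the top one in x and 6 mm in y. Must stay put within 8 mm. Origin: centre of its underside.
- plate_low: Lowest plate, same size, on the steel shelf (underside 32 mm above the bench), loose. Must stay put within 8 mm. Origin: centre of its underside.
- band (a point): Middle of the broad dark band, on the upper face of the top plate: 15 mm from the plate's centre along the plate's +y. The band is 105 mm long (along the plate's x) and 12 mm wide.
- pointer (a point): Tip of the gauge's pointer, a thin steel finger pointing from the slide to the light box's -x, underside 66.5 mm above the bench (6 mm above a plate on the panel, which passes freely under it). Tip at x = +34 mm in the light box's frame; it moves along the light box's y, from y = -85 mm when the slide is home.
- tab_top (a point): Centre of the top of the slide's pull tab, an upright square dark steel post 14 by 14 mm, 41 mm tall, from 69 to 110 mm above the bench, at x = +100 mm in the light box's frame, y = -85 mm when home. Under it the carriage is 34 by 26 mm, top at 69 mm.
- gauge (a joint): Travel of the slide in m: 0 = home (-y end), grows as it is drawn along the light box's +y, at most 0.15. A spring pulls it home: 2.5 N at home, 0.35 N more per 10 mm (6 N at 0.10); let go, it flies back. Going home faster than 0.4 m/s counts as snapping; letting go within 3 mm of home is safe.
- bottle: Bystander: amber bottle, 60 mm across, 130 mm tall, beside the light box at its -y side. Origin: centre of its underside.
- beaker: Bystander: glass beaker, 66 mm across, 80 mm tall, at the light box's -y side. Origin: centre of its underside.
- tipbox: Bystander: closed blue box with lid, 106 by 146 mm, 62 mm tall, beyond the stack at +y. Origin: centre of its underside.
Not all that is in view belongs to the job. Leave any brown or green look-alike of the plate_top alone.

How it is judged (in metres and radians):
On the way, in this order (a step that is already met when the one before it is completed fails the run):
1. the top plate lies flat, squarely and wholly on the bright panel (x of plate_top in the frame of lightbox between -0.018 and 0.018 m and y of plate_top in the frame of lightbox between -0.03 and 0.03 m and z of plate_top in the frame of lightbox below 0.0525 m and angle between plate_top's own z axis and vertical below 0.03 rad and angle between the y axis of plate_top and the y axis of lightbox, either way round below 0.15 rad and linear speed of plate_top below 0.02 m/s), for 0.3 s.
2. the gauge's pointer stands still over the broad band of the plate on the panel for at least 1.2 s (x of plate_top in the frame of lightbox between -0.018 and 0.018 m and y of plate_top in the frame of lightbox between -0.03 and 0.03 m and z of plate_top in the frame of lightbox below 0.0525 m and angle between plate_top's own z axis and vertical below 0.03 rad and angle between the y axis of plate_top and the y axis of lightbox, either way round below 0.15 rad and y of pointer in the frame of plate_top between 0.0085 and 0.0215 m and velocity of joint gauge between -0.02 and 0.02 m/s), for 1.2 s.
At the end, for the whole second after the job is handed in: The top plate rests flat on the light box, within 18 mm (x) and 30 mm (y) of the panel's centre and within 0.15 rad of square; the two other plates are within 8 mm of where they were; the gauge slide is home within 3 mm; the bottle, beaker and blue box are within 20 mm of where they were (x of plate_top in the frame of lightbox between -0.018 and 0.018 m and y of plate_top in the frame of lightbox between -0.03 and 0.03 m and z of plate_top in the frame of lightbox below 0.0525 m and angle between plate_top's own z axis and vertical below 0.03 rad and angle between the y axis of plate_top and the y axis of lightbox, either way round below 0.15 rad and distance of each of plate_mid, plate_low from where it was at the start of the episode below 0.008 m and value of joint gauge below 0.003 m and linear speed of plate_top below 0.01 m/s and distance of each of bottle, beaker, tipbox from where it was at the start of the episode below 0.02 m); the robot touches nothing.
It fails at once if the slide snaps back (faster than 0.4 m/s) (velocity of joint gauge below -0.4 m/s).
It fails at once if the top plate is lifted (its underside over 62 mm above the bench) (height (world z) of plate_top above 0.062 m).
It fails at once if the plates under it are shifted by more than 8 mm (distance of any of plate_mid, plate_low from where it was at the start of the episode above 0.008 m).
It fails at once if the bottle, beaker or blue box is displaced by more than 20 mm (distance of any of bottle, beaker, tipbox from where it was at the start of the episode above 0.02 m).
It also fails if it takes over 58 s, if anything falls off the work surface, if the arm or the gripper's body presses on something with over 40 N, if the wrist force passes 120 N, or if a joint passes its speed limit or range.

## Working session

There is one attempt and no reset: what is moved stays moved. The work goes in short steps, Python scripts to look and compute and a tool call to move; the robot and the scene stay as the last step left them, time stands still between calls to the robot, and variables do not carry over. Pictures are saved under pics/ and viewed, at most 10 in all, crops included, and the job is handed in when it is done.

Besides the shell and the picture viewer there is one more tool, called after ">>>" by a JSON object that holds its "api" and its "payload", one argument or row to a line. send_rows: Moves the arm, as the interface text tells. Its arguments: {"type":"object","properties":{"commands":{"type":"array","items":{"type":"array","items":{"type":"number"}}}},"required":["commands"]}

```bash
mkdir -p pics; python3 - <<'E'
from rig import read_state, optics
import cv2,pickle
s=read_state();print({k:s[k] for k in('time_s','position','tcp_rot','force','opening')})
for n in('side','top'):
    c=optics.capture(n);cv2.imwrite(f'pics/{n}0.png',c['image']);pickle.dump(c,open(f'{n}0.pkl','wb'))
    print(n,c['intrinsics'].tolist(),c['k1'],c['extrinsics'].round(4).tolist())
E
```

```text
{'time_s': 0.0, 'position': array([ 0.24716219, -0.5732491 ,  0.22157225]), 'tcp_rot': array([[ 9.18387932e-01,  3.95680866e-01, -5.08776453e-04],
       [ 3.95681017e-01, -9.18385549e-01,  2.12539608e-03],
       [ 3.73725618e-04, -2.15325129e-03, -9.99997612e-01]]), 'force': array([0.32552455, 0.30100753, 0.63470906]), 'opening': 1.0032936280457416}
side [[393.7828310822924, 0.0, 259.55100948302027], [0.0, 393.7828310822924, 190.88284654920102], [0.0, 0.0, 1.0]] 0.0477180203328444 [[-0.915, -0.4034, 0.0079, 0.5505], [-0.2326, 0.5114, -0.8273, 0.2188], [0.3297, -0.7588, -0.5618, 0.9709], [0.0, 0.0, 0.0, 1.0]]
top [[359.40761518354304, 0.0, 253.31603983196817], [0.0, 359.40761518354304, 189.0252371284282], [0.0, 0.0, 1.0]] -0.010947049322194162 [[0.0161, -0.9999, -0.0047, 0.0388], [-0.9991, -0.0159, -0.0401, 0.5833], [0.0401, 0.0053, -0.9992, 0.9918], [0.0, 0.0, 0.0, 1.0]]
```

View pics/top0.png

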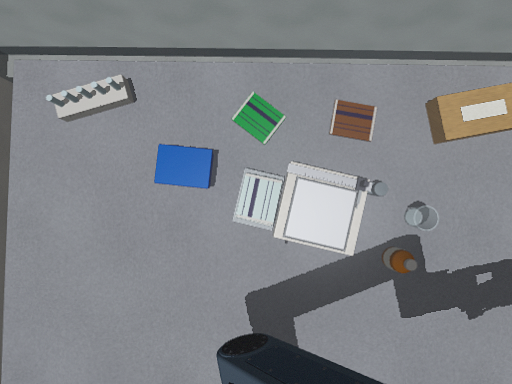

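View pics/side0.png

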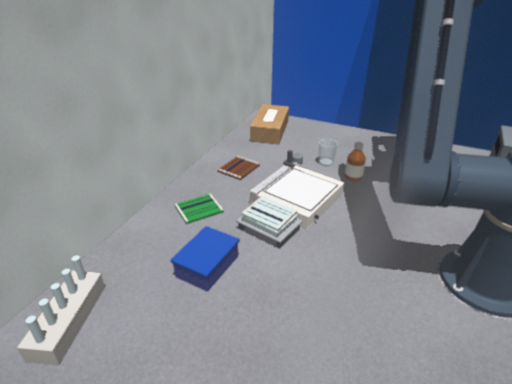

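```bash
cat > h.py <<'E'
import numpy as np,cv2,pickle
from scipy.optimize import least_squares
def unproj(c,uv,z):
    uv=np.atleast_2d(uv).astype(float);K=c['intrinsics'];d=np.c_[(uv[:,0]-K[0,2])/K[0,0],(uv[:,1]-K[1,2])/K[1,1]]
    s=d.copy()
    for _ in range(20): s=d/(1+c['k1']*(s**2).sum(1,keepdims=True))
    E=c['extrinsics'];R=E[:3,:3];o=-R.T@E[:3,3];r=np.c_[s,np.ones(len(s))]@R
    return o+r*((z-o[2])/r[:,2])[:,None]
def proj(c,P):
    P=np.atleast_2d(P);E=c['extrinsics'];K=c['intrinsics'];q=P@E[:3,:3].T+E[:3,3];s=q[:,:2]/q[:,2:]
    s=s*(1+c['k1']*(s**2).sum(1,keepdims=True));return s*K[0,0]+K[:2,2]
def frame(x,y,a,p):
    p=np.atleast_2d(p).astype(float);R=np.array([[np.cos(a),-np.sin(a)],[np.sin(a),np.cos(a)]])
    return np.c_[p[:,:2]@R.T+[x,y],p[:,2]]
E
python3 - <<'E'
from h import *
c=pickle.load(open('top0.pkl','rb'));im=c['image']
a=cv2.resize(im[155:265,225:395],None,fx=4.7,fy=4.7,interpolation=cv2.INTER_CUBIC);cv2.imwrite('pics/ctop.png',a)
c=pickle.load(open('side0.pkl','rb'));im=c['image']
a=cv2.resize(im[140:245,225:360],None,fx=5.5,fy=5.5,interpolation=cv2.INTER_CUBIC);cv2.imwrite('pics/cside.png',a)
E
```

```text
(no output)
```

View pics/ctop.png

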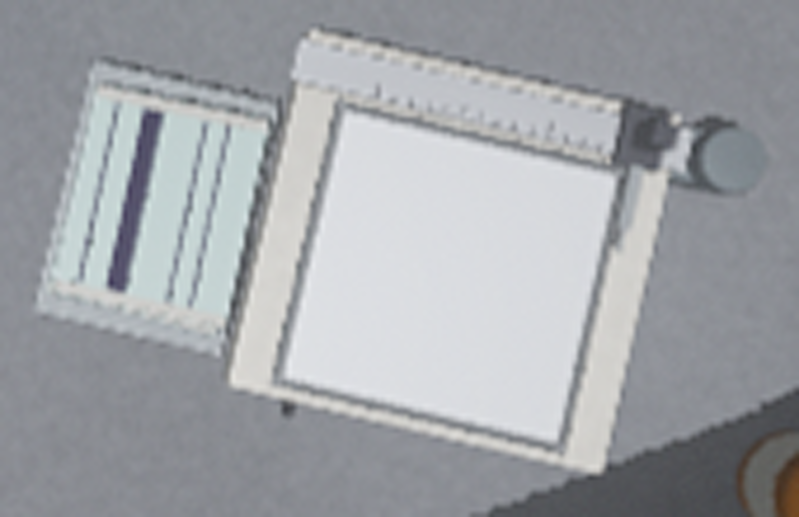

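View pics/cside.png

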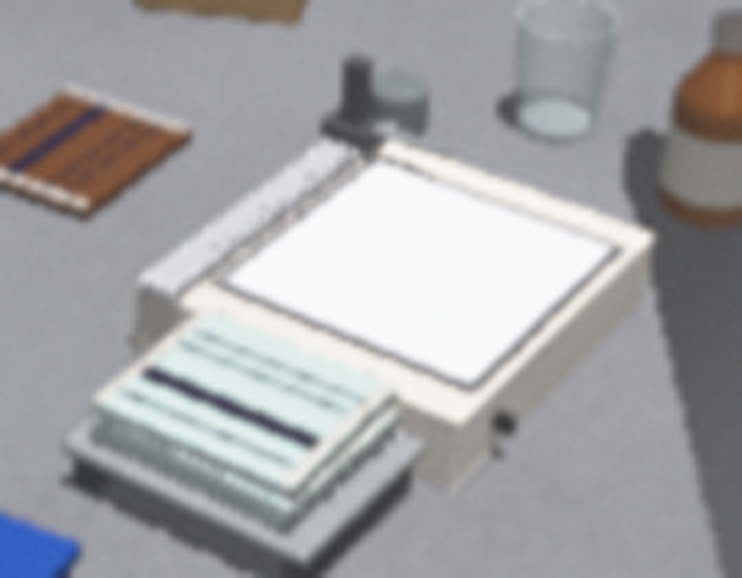

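```bash
cat > fit0.py <<'E'
from h import *
T=pickle.load(open('top0.pkl','rb'));S=pickle.load(open('side0.pkl','rb'))
t=lambda L:np.array([225,155])+(np.array(L)+.5)/4.7-.5
s=lambda L:np.array([225,140])+(np.array(L)+.5)/5.5-.5
pan=np.array([[78,80,50],[78,-80,50],[-78,-80,50],[-78,80,50],[-90,110,50],[-90,-110,50]])/1e3
pt=t([[343,110],[617,172],[560,440],[287,380],[230,385],[602,470]])
ps=s([[225,283],[385,165],[617,250],[470,383],[460,420],[655,238]])
pl=np.array([[60,50,62],[60,-50,62],[-60,-50,62],[-60,50,62],[0,15,62]])/1e3
qt=t([[100,83],[272,118],[222,325],[48,285],[135,200]])
qs=s([[97,402],[215,315],[398,383],[292,490],[234,408]])
for name,m,a,b in(('box',pan,pt,ps),('plate',pl,qt,qs)):
    for w in((1,0),(0,1),(1,1)):
        f=lambda p:np.r_[w[0]*(proj(T,frame(*p,m))-a).ravel(),w[1]*(proj(S,frame(*p,m))-b).ravel()]
        r=least_squares(f,[.5,-.2,-.2],x_scale=[.1,.1,1]);print(name,w,r.x.round(4),'rms px',np.sqrt((r.fun**2).mean()*2/sum(w)).round(2))
        if w==(1,1):print(r.fun.reshape(-1,2).round(1).tolist())
    if name=='box':B=r.x
P=r.x
c,sn=np.cos(B[2]),np.sin(B[2]);d=P[:2]-B[:2]
print('plate in box',(c*d[0]+sn*d[1]).round(4),(-sn*d[0]+c*d[1]).round(4),(P[2]-B[2]).round(4))
L=lambda x,y,z:frame(*B,[x,y,z])[0].round(4)
print('tab',L(.1,-.085,.11),'drum',L(.1,-.137,.07),'R',np.hypot(*L(.1,-.085,.11)[:2]))
bt=unproj(T,[[402,261]],.13);print('bottle~',bt, 'tip',unproj(T,[[211,148],[155,180],[209,187],[158,146]],.062).round(3).tolist(),'beaker',unproj(T,[[428,217]],.08))
E
python3 fit0.py
```

```text
box (1, 0) [ 0.5198 -0.1332 -0.2056] rms px 0.42
box (0, 1) [ 0.5181 -0.129  -0.2289] rms px 0.39
box (1, 1) [ 0.5194 -0.1325 -0.2139] rms px 0.66
[[0.1, -0.0], [-0.1, 0.3], [-0.7, 0.2], [-1.0, -0.7], [-0.9, 0.0], [0.4, 0.8], [0.3, -0.6], [-0.9, -0.8], [-0.5, -0.9], [0.4, -0.4], [0.6, -0.4], [0.4, -1.6]]
plate (1, 0) [ 0.5574  0.033  -0.2151] rms px 0.42
plate (0, 1) [ 0.5549  0.0354 -0.2091] rms px 0.7
plate (1, 1) [ 0.5564  0.0335 -0.2127] rms px 0.68
[[-0.5, -0.3], [-0.4, 0.7], [0.0, 0.9], [0.2, 0.8], [-0.3, -0.2], [-0.6, -1.0], [-1.0, -1.7], [0.7, 0.6], [0.0, -0.4], [-0.5, -0.4]]
plate in box 0.001 0.17 0.0012
tab [ 0.5991 -0.2368  0.11  ] drum [ 0.5881 -0.2876  0.07  ] R 0.6442010943796975
bottle~ [[ 0.40754147 -0.31873781  0.13      ]] tip [[0.688, 0.162, 0.062], [0.6, 0.31, 0.062], [0.584, 0.166, 0.062], [0.692, 0.304, 0.062]] beaker [[ 0.51438032 -0.40671136  0.08      ]]
```

```bash
cat > plan.py <<'E'
# plan.py x y z [dyaw_deg]: row from measured pose to box-frame target (mm), tool y along box x
import sys,numpy as np
from rig import read_state
from scipy.spatial.transform import Rotation as Ro
B=np.array([.5194,-.1325,-.212])
def box(p):
    c,s=np.cos(B[2]),np.sin(B[2]);d=p[:2]-B[:2];return np.array([c*d[0]+s*d[1],-s*d[0]+c*d[1],p[2]])*1e3
s=read_state();R=s['tcp_rot'];p=s['position']
print('t',round(s['time_s'],2),'box mm',box(p).round(1),'F',s['force'].round(1),'open',round(s['opening'],3),'j',s['joint_positions'].round(0))
if len(sys.argv)>3:
    x,y,z=[float(v)/1e3 for v in sys.argv[1:4]];a=B[2]+np.radians(float(sys.argv[4]) if len(sys.argv)>4 else 0)
    c,sn=np.cos(B[2]),np.sin(B[2]);t=np.array([B[0]+c*x-sn*y,B[1]+sn*x+c*y,z])
    Y=np.array([np.cos(a),np.sin(a),0]);Z=np.array([0,0,-1.]);G=np.c_[np.cross(Y,Z),Y,Z]
    print('target',t.round(4));print('row',(Ro.from_matrix(R.T@G).as_rotvec(degrees=True)/5).round(2),(R.T@(t-p)/.03).round(2))
E
python3 plan.py 1 248 150
```

```text
t 0.1 box mm [-173.4 -488.3  221.7] F [-0.3 -0.9 -0.7] open 0.996 j [-77.  30.  82.   0.  68. -10.]
target [0.5726 0.1097 0.15  ]
row [-2.000e-02 -1.000e-02 -1.091e+01] [ 18.97 -16.62   2.43]
```

>>> {"api": "send_rows", "payload": {
  "commands": [
    [0,0,-10.91,18.97,-16.62,2.4,0.6],
    [0,0,-10.91,18.97,-16.62,2.4,0.6],
    [0,0,-10.91,18.97,-16.62,2.4,0.6],
    [0,0,-10.91,18.97,-16.62,2.4,0.6],
    [0,0,-10.91,18.97,-16.62,2.4,0.6],
    [0,0,-10.91,18.97,-16.62,2.4,0.6],
    [0,0,-10.91,18.97,-16.62,2.4,0.6],
    [0,0,-10.91,18.97,-16.62,2.4,0.6],
    [0,0,-10.91,18.97,-16.62,2.4,0.6],
    [0,0,-10.91,18.97,-16.62,2.4,0.6],
    [0,0,-10.91,18.97,-16.62,2.4,0.6],
    [0,0,-10.91,18.97,-16.62,2.4,0.6],
    [0,0,-10.91,18.97,-16.62,2.4,0.6],
    [0,0,-10.91,18.97,-16.62,2.4,0.6],
    [0,0,-10.91,18.97,-16.62,2.4,0.6],
    [0,0,-10.91,18.97,-16.62,2.4,0.6],
    [0,0,-10.91,18.97,-16.62,2.4,0.6],
    [0,0,-10.91,18.97,-16.62,2.4,0.6],
    [0,0,-10.91,18.97,-16.62,2.4,0.6],
    [0,0,-10.91,18.97,-16.62,2.4,0.6]
  ]
}}

```text
time_s: 1.77
position: [0.5733, 0.112, 0.1498]
tcp_rot: [[0.206, 0.979, -0.0], [0.979, -0.206, 0.0], [0.0, -0.0, -1.0]]
force: [-0.9, 0.7, -0.5]
opening: 0.595
grasp_force: 0.0
```

```bash
python3 plan.py 1 248 100
```

```text
t 1.77 box mm [  1.2 250.3 149.8] F [-0.9  0.7 -0.5] open 0.595 j [ 0. 32. 92.  0. 56. 12.]
target [0.5726 0.1097 0.1   ]
row [-0.   -0.    0.06] [-0.08 -0.01  1.66]
```

>>> {"api": "send_rows", "payload": {
  "commands": [
    [0,0,0.06,-0.05,0,0.6,0.6],
    [0,0,0.06,-0.05,0,1.4,0.6],
    [0,0,0.06,-0.05,0,2.1,0.6],
    [0,0,0.06,-0.05,0,2.6,0.6],
    [0,0,0.06,-0.05,0,2.9,0.6],
    [0,0,0.06,-0.05,0,3.05,0.6],
    [0,0,0.06,-0.05,0,3.12,0.6],
    [0,0,0.06,-0.05,0,3.12,0.6],
    [0,0,0.06,-0.05,0,3.12,0.6]
  ]
}}

```text
time_s: 2.52
position: [0.573, 0.1073, 0.0578]
tcp_rot: [[0.216, 0.976, 0.001], [0.976, -0.216, -0.0], [0.0, 0.001, -1.0]]
force: [-0.2, 0.2, 0.6]
opening: 0.601
grasp_force: 0.0
```

```bash
python3 plan.py 1 226 55.5; python3 - <<'E'
from h import *
from rig import optics
c=optics.capture('side');a=cv2.resize(c['image'][140:275,190:360],None,fx=4.4,fy=4.4,interpolation=cv2.INTER_CUBIC);cv2.imwrite('pics/s1.png',a)
E
```

```text
t 2.52 box mm [  1.9 245.7  57.8] F [-0.2  0.2  0.6] open 0.601 j [-0. 40. 95. -0. 44. 12.]
target [0.5679 0.0882 0.0555]
row [ 0.02 -0.   -0.06] [-0.66 -0.03  0.08]
```

View pics/s1.png

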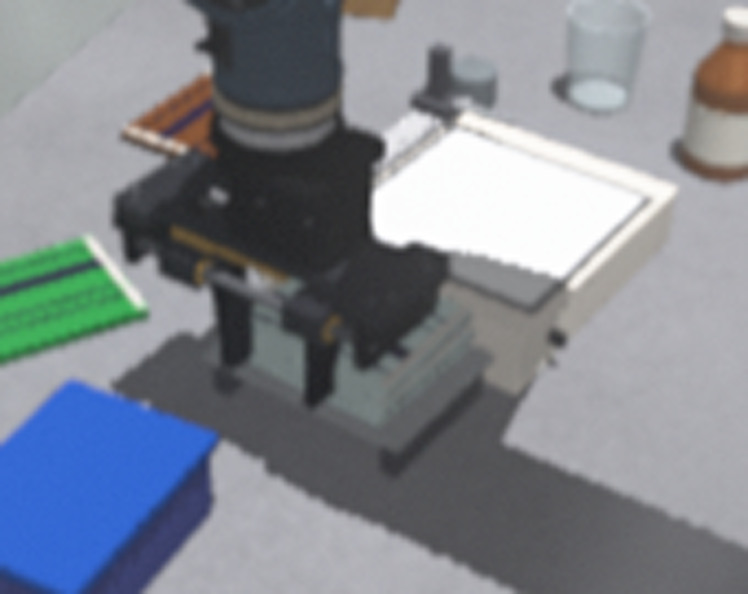

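>>> {"api": "send_rows", "payload": {
  "commands": [
    [0,0,-0.06,-0.1,0,0.05,0.6],
    [0,0,-0.06,-0.22,0,0.05,0.6],
    [0,0,-0.06,-0.34,0,0.05,0.6],
    [0,0,-0.06,-0.46,0,0.05,0.6],
    [0,0,-0.06,-0.58,0,0.05,0.6],
    [0,0,-0.06,-0.72,0,0.05,0.6],
    [0,0,-0.06,-0.88,0,0.05,0.6],
    [0,0,-0.06,-1.04,0,0.05,0.6],
    [0,0,-0.06,-1.2,0,0.05,0.6],
    [0,0,-0.06,-1.36,0,0.05,0.6],
    [0,0,-0.06,-1.52,0,0.05,0.6],
    [0,0,-0.06,-1.68,0,0.05,0.6],
    [0,0,-0.06,-1.84,0,0.05,0.6],
    [0,0,-0.06,-2.0,0,0.05,0.6]
  ]
}}

```text
time_s: 3.73
position: [0.5595, 0.0487, 0.0556]
tcp_rot: [[0.211, 0.978, 0.0], [0.978, -0.211, 0.0], [0.0, 0.0, -1.0]]
force: [1.0, 3.8, 1.4]
opening: 0.601
grasp_force: 1.8
```

```bash
python3 plan.py 1 56.5 56; python3 - <<'E'
from h import *
from rig import optics
c=optics.capture('side');a=cv2.resize(c['image'][140:275,190:360],None,fx=4.4,fy=4.4,interpolation=cv2.INTER_CUBIC);cv2.imwrite('pics/s2.png',a)
E
```

```text
t 3.73 box mm [  1.  185.6  55.6] F [1.  3.8 1.4] open 0.601 j [-6. 39. 99.  0. 42.  6.]
target [ 0.5323 -0.0775  0.056 ]
row [ 0. -0. -0.] [-4.3  -0.   -0.01]
```

View pics/s2.png

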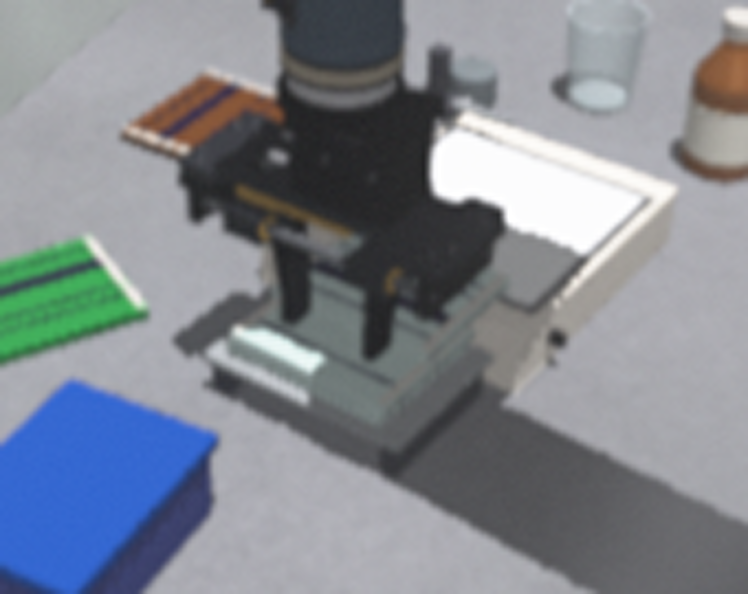

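>>> {"api": "send_rows", "payload": {
  "commands": [
    [0,0,0,-0.12,0,0,0.6],
    [0,0,0,-0.28,0,0,0.6],
    [0,0,0,-0.44,0,0,0.6],
    [0,0,0,-0.6,0,0,0.6],
    [0,0,0,-0.76,0,0,0.6],
    [0,0,0,-0.92,0,0,0.6],
    [0,0,0,-1.08,0,0,0.6],
    [0,0,0,-1.24,0,0,0.6],
    [0,0,0,-1.4,0,0,0.6],
    [0,0,0,-1.56,0,0,0.6],
    [0,0,0,-1.72,0,0,0.6],
    [0,0,0,-1.88,0,0,0.6],
    [0,0,0,-2.04,0,0,0.6],
    [0,0,0,-2.2,0,0,0.6],
    [0,0,0,-2.36,0,0,0.6],
    [0,0,0,-2.52,0,0,0.6],
    [0,0,0,-2.68,0,0,0.6],
    [0,0,0,-2.84,0,0,0.6],
    [0,0,0,-3.0,0,0,0.6],
    [0,0,0,-3.0,0,0,0.6]
  ]
}}

```text
time_s: 5.45
position: [0.5404, -0.04, 0.0555]
tcp_rot: [[0.211, 0.978, -0.0], [0.978, -0.211, -0.0], [-0.0, 0.0, -1.0]]
force: [0.9, 0.4, 1.1]
opening: 0.598
grasp_force: 0.0
```

```bash
python3 plan.py 1 56.5 55; python3 - <<'E'
from h import *
from rig import optics
c=optics.capture('side');a=cv2.resize(c['image'][120:255,190:360],None,fx=4.4,fy=4.4,interpolation=cv2.INTER_CUBIC);cv2.imwrite('pics/s3.png',a)
E
```

```text
t 5.45 box mm [ 1.  94.9 55.5] F [0.9 0.4 1.1] open 0.598 j [-16.  38. 102.  -0.  40.  -4.]
target [ 0.5323 -0.0775  0.055 ]
row [ 0.    0.01 -0.01] [-1.28 -0.    0.02]
```

View pics/s3.png

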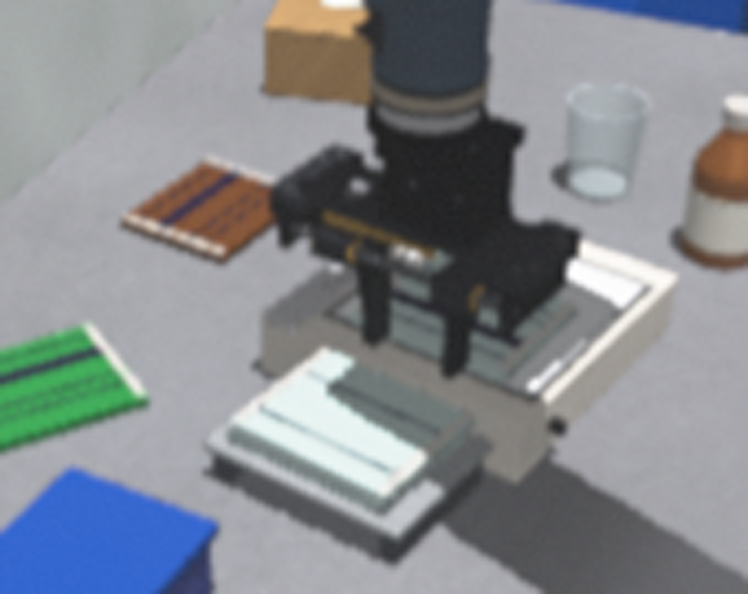

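>>> {"api": "send_rows", "payload": {
  "commands": [
    [0,0,0,-0.1,0,0,0.6],
    [0,0,0,-0.25,0,0,0.6],
    [0,0,0,-0.4,0,0,0.6],
    [0,0,0,-0.55,0,0,0.6],
    [0,0,0,-0.7,0,0,0.6],
    [0,0,0,-0.84,0,0,0.6],
    [0,0,0,-0.96,0,0,0.6],
    [0,0,0,-1.06,0,0,0.6],
    [0,0,0,-1.15,0,0,0.6],
    [0,0,0,-1.22,0,0,0.6],
    [0,0,0,-1.27,0,0,0.6],
    [0,0,0,-1.27,0,0,0.6],
    [0,0,0,-1.2,0,0,0.6],
    [0,0,0,-1.0,0,0,0.6],
    [0,0,0,-0.8,0,-0.3,0.6],
    [0,0,0,-0.8,0,-1.0,0.6],
    [0,0,0,-0.8,0,-2.0,0.6],
    [0,0,0,-0.8,0,-3.2,0.6],
    [0,0,0,-0.8,0,-4.4,0.6],
    [0,0,0,-0.8,0,-5.0,0.6]
  ]
}}

```text
time_s: 7.17
position: [0.5373, -0.0623, 0.2102]
tcp_rot: [[0.209, 0.978, 0.006], [0.978, -0.209, -0.002], [-0.001, 0.007, -1.0]]
force: [0.4, -0.7, -0.9]
opening: 0.596
grasp_force: 0.0
```

>>> {"api": "send_rows", "payload": {
  "commands": [
    [0,0,0,1.5,0,0,0.6],
    [0,0,0,3,0,0,0.6],
    [0,0,0,4.5,0,0,0.6],
    [0,0,0,6,0,0,0.6],
    [0,0,0,6,0,0,0.6],
    [0,0,0,6,0,0,0.6]
  ]
}}

```text
time_s: 7.67
position: [0.5734, 0.1176, 0.206]
tcp_rot: [[0.205, 0.979, 0.001], [0.979, -0.205, 0.001], [0.001, 0.001, -1.0]]
force: [-0.5, 1.1, 0.3]
opening: 0.597
grasp_force: 0.0
```

```bash
python3 plan.py; python3 - <<'E'
from h import *
from rig import optics
c=optics.capture('top');pickle.dump(c,open('top1.pkl','wb'));a=cv2.resize(c['image'][155:265,225:395],None,fx=4.7,fy=4.7,interpolation=cv2.INTER_CUBIC)
d=optics.capture('side');pickle.dump(d,open('side1.pkl','wb'));b=cv2.resize(d['image'][140:245,225:360],None,fx=5.5,fy=5.5,interpolation=cv2.INTER_CUBIC)
cv2.imwrite('pics/t4.png',a);cv2.imwrite('pics/s4.png',b)
E
```

```text
t 7.67 box mm [1.000e-01 2.559e+02 2.060e+02] F [-0.5  1.1  0.3] open 0.597 j [ 1. 28. 89.  0. 63. 12.]
```

View pics/t4.png

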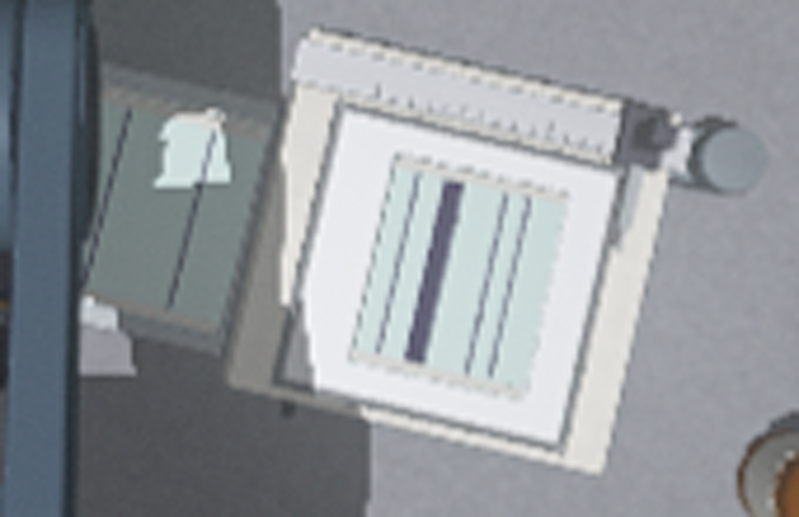

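```bash
python3 - <<'E'
from fit0 import *
T1=pickle.load(open('top1.pkl','rb'))
m=pl.copy();m[:,2]=.060
q=t([[396,153],[570,192],[524,397],[350,358],[434,271]])
f=lambda p:(proj(T1,frame(*p,m))-q).ravel()
r=least_squares(f,[.5,-.13,-.2],x_scale=[.1,.1,1]);print('plate',r.x.round(4),r.fun.round(1))
for BB in([.5198,-.1332,-.2056],B):
    c,sn=np.cos(BB[2]),np.sin(BB[2]);d=r.x[:2]-BB[:2];print('in box',c*d[0]+sn*d[1],-sn*d[0]+c*d[1],r.x[2]-BB[2])
print('tab top cam',unproj(T,t([[655,130]]),.11),'side',unproj(S,s([[357,62]]),.11))
print('pred tab px top',(proj(T,frame(*B,[.1,-.085,.11]))-[225,155])*4.7,'side',(proj(S,frame(*B,[.1,-.085,.11]))-[225,140])*5.5)
E
python3 plan.py 100 -40 180
```

```text
box (1, 0) [ 0.5198 -0.1332 -0.2056] rms px 0.42
box (0, 1) [ 0.5181 -0.129  -0.2289] rms px 0.39
box (1, 1) [ 0.5194 -0.1325 -0.2139] rms px 0.66
[[0.1, -0.0], [-0.1, 0.3], [-0.7, 0.2], [-1.0, -0.7], [-0.9, 0.0], [0.4, 0.8], [0.3, -0.6], [-0.9, -0.8], [-0.5, -0.9], [0.4, -0.4], [0.6, -0.4], [0.4, -1.6]]
plate (1, 0) [ 0.5574  0.033  -0.2151] rms px 0.42
plate (0, 1) [ 0.5549  0.0354 -0.2091] rms px 0.7
plate (1, 1) [ 0.5564  0.0335 -0.2127] rms px 0.68
[[-0.5, -0.3], [-0.4, 0.7], [0.0, 0.9], [0.2, 0.8], [-0.3, -0.2], [-0.6, -1.0], [-1.0, -1.7], [0.7, 0.6], [0.0, -0.4], [-0.5, -0.4]]
plate in box 0.001 0.17 0.0012
tab [ 0.5991 -0.2368  0.11  ] drum [ 0.5881 -0.2876  0.07  ] R 0.6442010943796975
bottle~ [[ 0.40754147 -0.31873781  0.13      ]] tip [[0.688, 0.162, 0.062], [0.6, 0.31, 0.062], [0.584, 0.166, 0.062], [0.692, 0.304, 0.062]] beaker [[ 0.51438032 -0.40671136  0.08      ]]
plate [ 0.5196 -0.1364 -0.2085] [ 0.1 -0.2 -0.1 -0.2 -0.   0.5  0.1  0.3  0.  -0.4]
in box 0.00042535728056818144 -0.0031941490965107593 -0.0028738406517054838
in box 0.0009863071397736818 -0.003828409407606908 0.005422424277918031
tab top cam [[ 0.60010401 -0.23090556  0.11      ]] side [[ 0.59849613 -0.23241833  0.11      ]]
pred tab px top [[664.04385468 130.20893172]] side [[356.33552834  56.37312279]]
t 7.77 box mm [  0.3 252.2 205.6] F [ 0.1 -0.4  0. ] open 0.597 j [ 0. 28. 89. -0. 63. 12.]
target [ 0.6087 -0.1926  0.18  ]
row [-0.    0.01  0.03] [-9.75  3.3   0.86]
```

View pics/s4.png

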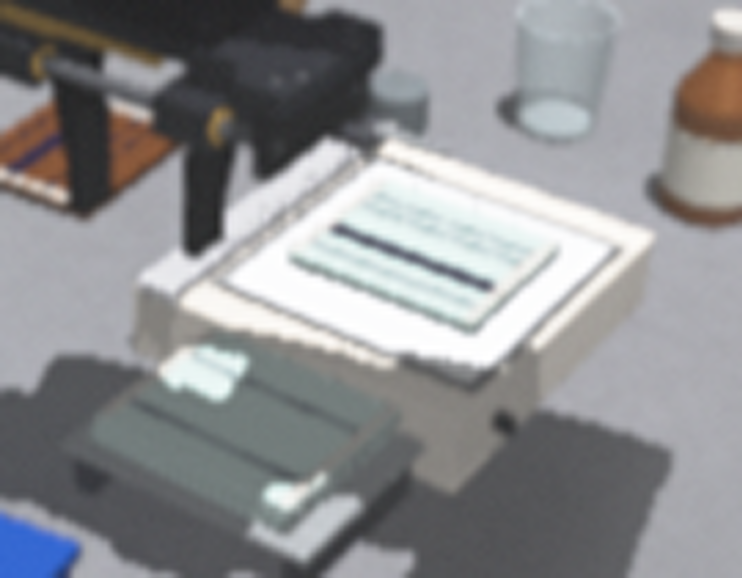

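```bash
python3 plan.py 100 -85 170 -90
```

```text
t 7.77 box mm [  0.3 252.2 205.6] F [ 0.1 -0.4  0. ] open 0.597 j [ 0. 28. 89. -0. 63. 12.]
target [ 0.5993 -0.2366  0.17  ]
row [1.000e-02 1.000e-02 1.803e+01] [-11.25   3.3    1.2 ]
```

>>> {"api": "send_rows", "payload": {
  "commands": [
    [0,0,1.4,-1,0.3,0,0.6],
    [0,0,2.8,-2,0.6,0.1,0.6],
    [0,0,4.2,-3,0.9,0.2,0.6],
    [0,0,5.6,-4,1.2,0.3,0.6],
    [0,0,7,-5,1.5,0.4,0.6],
    [0,0,8.4,-6,1.8,0.5,0.6],
    [0,0,9.8,-7,2.1,0.6,0.6],
    [0,0,11.2,-8,2.4,0.7,0.6],
    [0,0,12.6,-9,2.7,0.8,0.6],
    [0,0,14,-9.8,2.9,0.9,0.6],
    [0,0,15.4,-10.5,3.1,1,0.6],
    [0,0,16.8,-11,3.25,1.1,0.6],
    [0,0,18.03,-11.25,3.3,1.2,0.6],
    [0,0,18.03,-11.25,3.3,1.2,0.6],
    [0,0,18.03,-11.25,3.3,1.2,0.6],
    [0,0,18.03,-11.25,3.3,1.2,0.6]
  ]
}}

```text
time_s: 9.1
position: [0.5982, -0.2374, 0.1695]
tcp_rot: [[0.977, -0.212, -0.001], [-0.212, -0.977, 0.001], [-0.001, -0.0, -1.0]]
force: [0.5, 0.2, 0.0]
opening: 0.598
grasp_force: 0.0
```

```bash
python3 plan.py 100 -85 82 -90
```

```text
t 9.1 box mm [ 99.1 -85.9 169.5] F [0.5 0.2 0. ] open 0.598 j [-32.  35.  82.   0.  63.  71.]
target [ 0.5993 -0.2366  0.082 ]
row [-0.    0.01 -0.02] [ 0.03 -0.03  2.92]
```

>>> {"api": "send_rows", "payload": {
  "commands": [
    [0,0,0,0.02,0,0.5,0.6],
    [0,0,0,0.02,0,1.2,0.6],
    [0,0,0,0.02,0,1.8,0.6],
    [0,0,0,0.02,0,2.3,0.6],
    [0,0,0,0.02,0,2.7,0.6],
    [0,0,0,0.02,0,2.9,0.6],
    [0,0,0,0.02,0,2.9,0.6],
    [0,0,0,0.02,0,2.9,0.45],
    [0,0,0,0.02,0,2.9,0.35],
    [0,0,0,0.02,0,2.9,0.28],
    [0,0,0,0.02,0,2.9,0.24],
    [0,0,0,0.02,0,2.9,0.2]
  ]
}}

```text
time_s: 10.1
position: [0.6001, -0.2376, 0.0832]
tcp_rot: [[0.977, -0.213, 0.001], [-0.213, -0.977, -0.001], [0.001, 0.0, -1.0]]
force: [0.2, 0.3, -0.1]
opening: 0.305
grasp_force: 0.0
```

>>> {"api": "send_rows", "payload": {
  "commands": [
    [0,0,0,0,0,0,0.15],
    [0,0,0,0,0,0,0.1],
    [0,0,0,0,0,0,0],
    [0,0,0,0,0,0,0],
    [0,0,0,0,0,0,0]
  ]
}}

```text
time_s: 10.52
position: [0.5998, -0.2372, 0.0827]
tcp_rot: [[0.977, -0.213, 0.0], [-0.213, -0.977, 0.0], [0.0, -0.0, -1.0]]
force: [0.1, -0.4, 1.7]
opening: 0.159
grasp_force: 30.0
```

```bash
python3 plan.py 100 12 82 -90
```

```text
t 10.52 box mm [100.7 -85.4  82.7] F [ 0.1 -0.4  1.7] open 0.159 j [-31.  42.  85.   0.  53.  71.]
target [ 0.6197 -0.1418  0.082 ]
row [-0.   -0.   -0.03] [-0.03 -3.25  0.02]
```

>>> {"api": "send_rows", "payload": {
  "commands": [
    [0,0,0,0,-0.08,0,0],
    [0,0,0,0,-0.24,0,0],
    [0,0,0,0,-0.44,0,0],
    [0,0,0,0,-0.66,0,0],
    [0,0,0,0,-0.88,0,0],
    [0,0,0,0,-1.1,0,0],
    [0,0,0,0,-1.32,0,0],
    [0,0,0,0,-1.54,0,0],
    [0,0,0,0,-1.76,0,0],
    [0,0,0,0,-1.98,0,0],
    [0,0,0,0,-2.2,0,0],
    [0,0,0,0,-2.42,0,0],
    [0,0,0,0,-2.64,0,0],
    [0,0,0,0,-2.84,0,0],
    [0,0,0,0,-3.0,0,0],
    [0,0,0,0,-3.12,0,0],
    [0,0,0,0,-3.19,0,0],
    [0,0,0,0,-3.22,0,0],
    [0,0,0,0,-3.22,0,0]
  ]
}}

```text
time_s: 12.1
position: [0.6207, -0.1428, 0.0827]
tcp_rot: [[0.977, -0.212, 0.001], [-0.212, -0.977, -0.001], [0.001, 0.001, -1.0]]
force: [-1.8, -5.2, 3.8]
opening: 0.158
grasp_force: 30.0
```

```bash
python3 plan.py 100 12 82 -90; python3 - <<'E'
from h import *
from rig import optics
d=optics.capture('side');pickle.dump(d,open('side2.pkl','wb'));b=cv2.resize(d['image'][150:225,255:355],None,fx=7.5,fy=7.5,interpolation=cv2.INTER_CUBIC)
cv2.imwrite('pics/s5.png',b)
c=optics.capture('top');pickle.dump(c,open('top2.pkl','wb'))
E
```

```text
t 12.1 box mm [101.2  11.2  82.7] F [-1.8 -5.2  3.8] open 0.158 j [-23.  41.  87.  -0.  52.  79.]
target [ 0.6197 -0.1418  0.082 ]
row [ 0.01 -0.01 -0.02] [-0.04 -0.03  0.02]
```

View pics/s5.png

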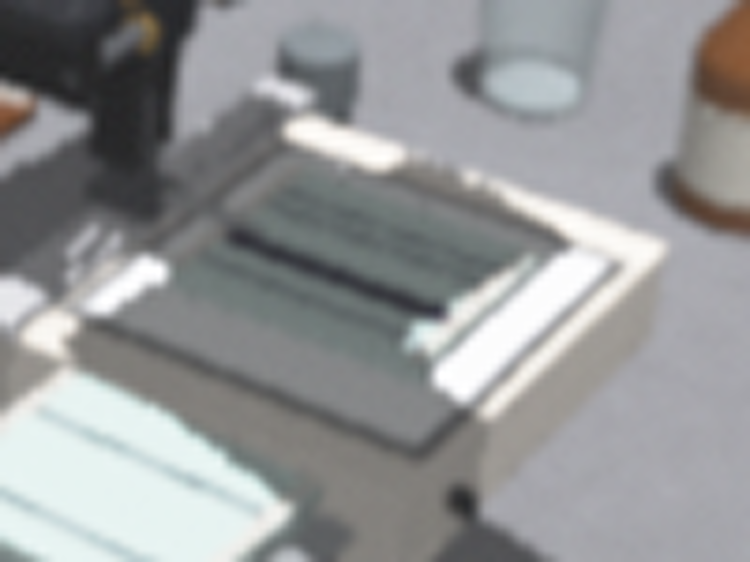

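```bash
python3 - <<'E'
from h import *
S=pickle.load(open('side2.pkl','rb'));B=[.5194,-.1325,-.212];P=[.5196,-.1364,-.2085]
k=lambda p:((proj(S,p)-[255,150]+.5)*7.5-.5).round(0).tolist()
print('band ends',k(frame(*P,[[.0525,.015,.06],[-.0525,.015,.06]])))
for y in(.005,.0115,.018): print(y,'pointer',k(frame(*B,[[.034,y,.0675],[.06,y,.0675],[.085,y,.0675]])))
a=S['image'][172:188,275:292]
print(a.mean(2).astype(int))
E
```

```text
band ends [[228.0, 232.0], [450.0, 317.0]]
0.005 pointer [[277.0, 226.0], [224.0, 206.0], [174.0, 187.0]]
0.0115 pointer [[269.0, 232.0], [215.0, 212.0], [165.0, 193.0]]
0.018 pointer [[260.0, 239.0], [207.0, 219.0], [157.0, 200.0]]
[[ 67  93 104 108 107 103  97 102 106 107 107 103  99  93 100 117 127]
 [ 61  76  86  94 103 102 102 104 108 107 102  94  96 105 118 128 126]
 [ 57  65  72  82  93 101 106 107 108 101  95  99 113 124 129 128 121]
 [ 57  68  82  86  93  99 107 106  99  92  99 117 129 131 127 119 114]
 [ 59  74  90  96  96  99 101  97  91  97 117 128 131 126 118 109 105]
 [ 58  72  90 100 100  98  96  95  93 102 120 126 121 118 114 109 102]
 [ 63  80 101 104  97  92 100 103 100 102 108 110 110 114 116 114 112]
 [ 80  96 107 100  92 102 117 119 113 103  97  97  99 106 111 116 115]
 [ 97  99  98  98 106 120 129 124 118 106  88  76  79  89  99 108 116]
 [ 97  91 100 115 125 129 126 120 115 103  77  58  55  65  79  96 109]
 [ 92  99 117 128 130 127 120 114 114 108  89  70  59  57  61  72  84]
 [116 118 126 127 124 118 111 105 111 111 108 100  94  83  69  60  57]
 [185 161 133 120 115 115 109 103 103 105 111 111 111 109  99  84  69]
 [245 232 165 120 115 116 114 110 105 102  99 100 104 110 111 108 101]
 [252 246 177 123 118 117 119 117 115 109 105 101 100 102 105 108 110]
 [226 214 153 122 119 120 119 120 117 116 114 114 109 107 100  98  98]]
```

>>> {"api": "send_rows", "payload": {
  "commands": [
    [0,0,0,0,0,0,0],
    [0,0,0,0,0,0,0],
    [0,0,0,0,0,0,0],
    [0,0,0,0,0,0,0],
    [0,0,0,0,0,0,0],
    [0,0,0,0,0,0,0],
    [0,0,0,0,0,0,0],
    [0,0,0,0,0,0,0],
    [0,0,0,0,0,0,0],
    [0,0,0,0,0,0,0],
    [0,0,0,0,0,0,0],
    [0,0,0,0,0,0,0],
    [0,0,0,0,0,0,0],
    [0,0,0,0,0,0,0],
    [0,0,0,0,0,0,0],
    [0,0,0,0,0,0,0]
  ]
}}

```text
time_s: 13.53
position: [0.6206, -0.1431, 0.0827]
tcp_rot: [[0.977, -0.213, 0.001], [-0.213, -0.977, -0.001], [0.001, 0.001, -1.0]]
force: [-0.1, -3.9, 4.2]
opening: 0.155
grasp_force: 30.0
```

>>> {"api": "send_rows", "payload": {
  "commands": [
    [0,0,0,0,0,0,0],
    [0,0,0,0,0,0,0],
    [0,0,0,0,0,0,0],
    [0,0,0,0,0,0,0],
    [0,0,0,0,0,0,0],
    [0,0,0,0,0,0,0],
    [0,0,0,0,0,0,0],
    [0,0,0,0,0,0,0],
    [0,0,0,0,0,0,0],
    [0,0,0,0,0,0,0],
    [0,0,0,0,0,0,0],
    [0,0,0,0,0,0,0]
  ]
}}

```text
time_s: 14.53
position: [0.6207, -0.1431, 0.0827]
tcp_rot: [[0.977, -0.213, 0.001], [-0.213, -0.977, -0.001], [0.001, 0.001, -1.0]]
force: [-1.5, -5.3, 3.5]
opening: 0.157
grasp_force: 30.0
```

>>> {"api": "send_rows", "payload": {
  "commands": [
    [0,0,0,0,0.06,0,0],
    [0,0,0,0,0.2,0,0],
    [0,0,0,0,0.38,0,0],
    [0,0,0,0,0.58,0,0],
    [0,0,0,0,0.78,0,0],
    [0,0,0,0,0.98,0,0],
    [0,0,0,0,1.18,0,0],
    [0,0,0,0,1.38,0,0],
    [0,0,0,0,1.58,0,0],
    [0,0,0,0,1.78,0,0],
    [0,0,0,0,1.98,0,0],
    [0,0,0,0,2.18,0,0],
    [0,0,0,0,2.38,0,0],
    [0,0,0,0,2.58,0,0],
    [0,0,0,0,2.76,0,0],
    [0,0,0,0,2.92,0,0],
    [0,0,0,0,3.05,0,0],
    [0,0,0,0,3.15,0,0],
    [0,0,0,0,3.22,0,0],
    [0,0,0,0,3.23,0,0]
  ]
}}

```text
time_s: 16.2
position: [0.5998, -0.2372, 0.0827]
tcp_rot: [[0.977, -0.214, 0.001], [-0.214, -0.977, 0.002], [0.0, -0.002, -1.0]]
force: [1.0, -0.8, 5.1]
opening: 0.156
grasp_force: 30.0
```

```bash
python3 plan.py 100 -85 82 -90; python3 - <<'E'
from h import *
from rig import optics
d=optics.capture('side');pickle.dump(d,open('side3.pkl','wb'))
a,b=[pickle.load(open(f'side{i}.pkl','rb'))['image'] for i in(0,3)]
# pointer/drum/carriage zone unobstructed?
E
```

```text
t 16.2 box mm [100.6 -85.4  82.7] F [ 1.  -0.8  5.1] open 0.156 j [-32.  42.  85.   0.  53.  71.]
target [ 0.5993 -0.2366  0.082 ]
row [-0.02 -0.   -0.04] [-0.02 -0.01  0.02]
```

>>> {"api": "send_rows", "payload": {
  "commands": [
    [0,0,0,0,0,0,0.14],
    [0,0,0,0,0,0,0.17],
    [0,0,0,0,0,0,0.2],
    [0,0,0,0,0,0,0.24],
    [0,0,0,0,0,0,0.3],
    [0,0,0,0,0,0,0.4],
    [0,0,0,0,0,0,0.5],
    [0,0,0,0,0,0,0.6],
    [0,0,0,0,0,0,0.6],
    [0,0,0,0,0,-0.3,0.6],
    [0,0,0,0,0,-0.9,0.6],
    [0,0,0,0,0,-1.7,0.6],
    [0,0,0,0,0,-2.7,0.6],
    [0,0,0,0,0,-3.7,0.6],
    [0,0,0,0,0,-4.2,0.6],
    [0,0,0,0,0,-4.2,0.6]
  ]
}}

```text
time_s: 17.58
position: [0.6023, -0.2391, 0.2142]
tcp_rot: [[0.977, -0.213, 0.009], [-0.213, -0.977, -0.005], [0.01, 0.003, -1.0]]
force: [-0.1, 0.5, 0.9]
opening: 0.601
grasp_force: 0.0
```

>>> {"api": "send_rows", "payload": {
  "commands": [
    [0,0,0,0,-1,0,0.6],
    [0,0,0,0,-2.2,0,0.6],
    [0,0,0,0,-3.4,0,0.6],
    [0,0,0,0,-4.6,0,0.6],
    [0,0,0,0,-5.8,0,0.6],
    [0,0,0,0,-7,0,0.6],
    [0,0,0,0,-8.2,0,0.6],
    [0,0,0,0,-9.4,0,0.6],
    [0,0,0,0,-10,0,0.6],
    [0,0,0,0,-10,0,0.6],
    [0,0,0,0,-10,0,0.6],
    [0,0,0,0,-10,0,0.6]
  ]
}}

```text
time_s: 18.58
position: [0.6628, 0.0548, 0.2077]
tcp_rot: [[0.977, -0.213, -0.002], [-0.213, -0.977, -0.001], [-0.002, 0.001, -1.0]]
force: [0.0, 0.2, 0.3]
opening: 0.599
grasp_force: 0.0
```

```bash
python3 plan.py; python3 - <<'E'
from h import *
from rig import optics
c0=pickle.load(open('top0.pkl','rb'))['image'];c1=pickle.load(open('top1.pkl','rb'))['image']
c2=optics.capture('top');pickle.dump(c2,open('top3.pkl','wb'));c2=c2['image']
# gauge zone vs start, plate zone vs after push, bottle/beaker/box vs start
for n,a,(u0,u1,v0,v1) in(('gauge',c0,(340,392,170,210)),('plate',c1,(296,350,182,245)),('beaker',c0,(400,442,200,235)),('bottle',c0,(383,420,245,275)),('tipbox',c0,(150,215,140,190)),('mid',c1,(245,285,175,235))):
    x,y=[cv2.cvtColor(i[v0:v1,u0:u1],cv2.COLOR_BGR2GRAY).astype(np.float32) for i in(a,c2)]
    s,r=cv2.phaseCorrelate(x,y,cv2.createHanningWindow(x.shape[::-1],cv2.CV_32F));print(n,np.round(s,2),'resp',round(r,2),'mad',np.abs(x-y).mean().round(1))
E
```

```text
t 18.58 box mm [100.8 213.3 207.7] F [0.  0.2 0.3] open 0.599 j [-5. 34. 77. -0. 69. 97.]
gauge [-0.06 -0.  ] resp 0.99 mad 15.4
plate [-0.02  0.07] resp 0.7 mad 18.8
beaker [ 0.49 -0.01] resp 0.99 mad 16.3
bottle [0.85 0.79] resp 0.62 mad 49.6
tipbox [-0.03  0.03] resp 0.56 mad 15.2
mid [-1.22 -4.29] resp 0.35 mad 16.2
```

```bash
python3 -c "
from rig import bot;print(bot.hand_in())"
```

```text
the job is handed in; nothing more can be done
None
```

I slid the top plate onto the panel, about 4 mm from its centre and square. I held the gauge pointer at the band for over two seconds by my measurements, eased the slide home, let go and handed the job in; hand-in returned no verdict, and shadows and the arm blocked a final camera check of the two lower plates.

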